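# Put the spirit level away in its sprung case

## Task

Put the spirit level away in the open hinged case: one end tucked under the lip against the spring shoe, the other end lowered inside the opposite end wall, so that the spring holds it lying flat on both rests, and let go of it. Then, with the lid still open, press lightly on its top with the fingers to check that it is fully down and nothing stands above the rim, and close the lid completely without slamming it. Do not knock over the paint can, the yellow tin, the cup or the jar.

Things in the scene. Friction and masses are not known exactly. Their poses are not given: they have to be found in the camera images.
- level_mid (a point): Centre of the spirit level, an aluminium bar with dark vial windows, 26 mm wide (its x), 170 mm long (its y), 34 mm high (its z), 0.25 kg give or take 30 %. It starts standing upright on its 26 mm wide base on the bench; both ends are alike and it may go in either way round.
- case: Fixed grey case, open on top, 160 (x) by 202 (y) mm, rim 72 mm above the bench. Origin: centre of its underside; z up; lid hinge along the +x side. The level's lane runs along y, centred at x = -19 mm, 110 mm wide: front wall's inner face x = -74, low partition x = 36 mm (behind it a narrow pocket with a wax stick). Lane floor 6 mm up, finger room between the two rests. Axes of all case points are the same.
- seat (a point): Where the level's centre lies when it is home, at (-19, -10, 35) mm in the case frame, level along y, shoe pressed in about 10 mm. Only 160 mm is free between end wall and relaxed shoe: the 170 mm level enters tilted by about 25 degrees, +y end low under the lip, is pushed to +y against the shoe until its high end clears the end wall, then lowered flat.
- rest_low (a point): Middle of the top of the rest at the -y end, (-19, -75, 18) mm in the case frame; this rest spans y -95 to -55 mm, the other, equally high, y 45 to 95 mm. Two small guides 36 mm apart, up to 30 mm above the bench, flank the level at y -95 to -75 mm.
- end_wall (a point): Top of the -y end wall's inner face on the lane's centre line, at (-19, -95, 72) mm in the case frame; the wall is plain from the rest up to the rim, 6 mm thick.
- lip_edge (a point): Lower edge of the lip at the +y end, at (-19, 68, 64) mm in the case frame. The lip, 5 mm thick, reaches from here to the +y end wall (y = 95 mm) over the sprung shoe; below it two cheeks (y 65 to 95 mm) leave a gap 34 mm wide on the lane's centre line.
- shoe (a joint): Travel of the sprung shoe in m: 0 relaxed, grows as it is pushed towards +y of the case, stop at 0.024. Spring about 1 N at 0 plus 0.2 N per mm.
- shoe_face (a point): Middle of the shoe's face towards the level, on the lane's centre line, 39 mm above the bench; relaxed at y = 65 mm in the case frame. Aluminium plate 30 mm wide, 19 to 59 mm above the bench.
- lid (a joint): Lid angle in rad: 0 closed on the rim, 1.57 upright; starts open, leaning back at 1.8 to 2.05. It stays where it is left (stiff hinge, about 0.36 N m of friction).
- lid_hinge (a point): Middle of the hinge line, at x = 80 mm, y = 0, z = 72.5 mm in the case frame; the hinge line runs along the case's y. Axes turn with the lid: -x from the hinge to the free edge, z out of its outer face.
- lid_edge (a point): Middle of the lid's free edge, half-way through its thickness, 160 mm from the hinge. The lid is a clear plate 8 mm thick with a grey frame, 202 mm wide. No handle: pull the edge over from behind, then press the outer face down.
- paint_can: Bystander: metal paint can, 86 mm across, 105 mm high, upright; origin: centre of its underside, z up.
- tin: Bystander: yellow oblong tin 60 x 100 x 168 mm high; origin: centre of its underside, z up.
- cup: Bystander: white plastic cup, 72 mm across the rim, 85 mm high; origin: centre of its underside, z up.
- jar: Bystander: glass jar, 64 mm across, 100 mm high; origin: centre of its underside, z up.
Not all that is in view belongs to the job. What is shaped like the part that bears level_mid but purple or turquoise is not meant.

How it is judged:
By the outcome, as a careful person would: the job done as asked, in the order asked, and still so for the second after the job is handed in, with the robot touching nothing.
It also fails if it takes over 64 s, if anything falls off the work surface, if the arm or the gripper's body presses on something with over 40 N, if the wrist force passes 120 N, or if a joint passes its speed limit or range.

## Robot

A 6-joint arm with a two-finger parallel gripper is mounted at the origin on the work surface. World frame = base frame: x ahead of the robot, y to its left, z up, the work surface at z = 0. Lengths are in m, angles in rad, forces in N, time in s.
With the tool pointing down it reaches from about 0.275 to 0.875 m from the base axis. Payload 12.5 kg.
Tool frame: the origin (TCP) lies at the very end of the fingers, on their centre line; the grasp point (between the pads) lies 19 mm behind it; z points along the fingers, y is the line along which they close (so a half turn about z gives the same grasp; the last joint's range is limited). The gripper opens to 85 mm and grips with 20 to 120 N. Pads are 22 mm wide; open, the fingers measure 114 mm over their backs; the gripper's body (76 mm by 85 mm) begins 54 mm behind the grasp point. The pads swing forward as they close: fully open they stand 13 mm farther back than shut.
Start: joints at [-1.339, 0.351, 1.652, -0, 1.139, -0.085], TCP at [0.171, -0.523, 0.193] pointing down, gripper open.
Joint ranges: [-2.75, 2.75], [-0.79, 2.1], [0.01, 2.65], [-1.57, 4.71], [0.07, 3.14], [-2.87, 2.87]. Speed limits (rad/s): [2.22, 2.22, 2.79, 3.14, 3.14, 3.14].

## Interface

Orientations are given as a 3x3 rotation matrix whose columns are the frame's x, y, z axes.
In Python, from bench import manip gives the robot as it stands. Calls block until the motion is done:
- manip.move_ptp(position, orientation): joint-space move of the TCP to a pose.
- manip.move_l(position, attitude=None, max_speed=0.15): straight line of the TCP; attitude=None keeps the orientation; max_speed is the mean speed in m/s.
- manip.move_j(angles): joint-space move.
- manip.set_gripper(opening, effort=None): opening from 0.0 (shut) to 1.0 (fully open); effort is the grip in N (None keeps the last); returns when the fingers have stopped.
- manip.dwell(seconds).
- manip.inverse_kinematics(position, orientation): joint angles nearest the present ones, or None.
- manip.grab_frame(name): name is "scene" or "top" or "wrist"; returns (picture, depth): 400x640x3 uint8, red, green, blue; 400x640 float32, m along the optical axis (not along the pixel's ray), 0 where there is no reading.
- manip.get_calibration(name): a dict with "camera_matrix" (3x3 intrinsics, pixels), "k1" (the pictures are not rectified: a ray, as slopes to the right and down, at radius r is drawn at 1 + k1 r^2 times it, then the intrinsics apply), "R" (3x3) and "t" (3): a world point X has camera coordinates R X + t. Camera axes: x right, y down, z forward; pixel columns grow to the right and rows downward; lengths in m; the calibration is good to about 2 mm. A picture is of the moment at which its call begins: read the wrist's pose just before it. get_calibration takes no time and is no camera call; for the wrist camera it gives the pose at the moment of the call.
A pose or a line that the arm cannot do raises manip.Unreachable and nothing moves.
- manip.sign_off(): hands the job in; it is judged then, once.
Trained networks look in the newest picture that a camera, given by its name, has taken for a name from the list of things; names that differ only in an ending like _2 or _b are one class to them, and where a whole thing is asked for, a point or a joint stands for the part that bears it (a point fixed in the world has none). Each returns a list of dicts, best first, with "confidence" (0 to 1); they miss things now and then, are a little off and sometimes report something else, mostly with a low value. They report only what shows in the picture. A call takes as long as a camera call. They do not tell look-alikes from the thing itself.
- manip.look_for(camera, name): "at" ([x, y, z] in m, in world coordinates, good to about 4 mm: the middle of the surface that is visible of it).
Readings, each from a call of its own:
- manip.current_time(): time.
- manip.current_qpos(): joint angles.
- manip.current_joint_vel(): joint speeds.
- manip.current_joint_torque(): joint torques, N m.
- manip.current_ee_pos(): TCP position.
- manip.current_tcp_rot(): TCP orientation.
- manip.current_force(): force on the tool from outside, world axes, zero at the start.
- manip.current_ft_torque(): the same for the moment, N m.
- manip.current_grip_width(): opening from 0.0 (shut) to 1.0 (fully open).
- manip.current_grip_force(): force on a finger pad.
Only numpy, scipy, OpenCV 4.12 (cv2) and the standard library are available. Lean on these libraries where they do the work, as an engineer would, in place of code of your own. Each camera call takes 0.05 s, during which the arm holds its last target. There are 200 camera calls.

## Working session

There is one attempt and no reset: what is moved stays moved. The work goes in short steps, each a Python script; the robot and the scene stay as the last script left them, time stands still between calls to the robot, and variables do not carry over. Pictures are saved under pics/ and viewed, at most 10 in all, crops included, and the job is handed in when it is done.

```bash
ls; mkdir -p pics
python3 - <<'E'
from bench import manip
import cv2,numpy as np
ims=[]
for c in ("scene","top"):
    p,d=manip.grab_frame(c); np.savez(f"pics/{c}0.npz",p=p,d=d)
    cv2.imwrite(f"pics/{c}0.png",p[:,:,::-1])
    for n in ("level_mid","case","lid","shoe","paint_can","tin","cup","jar"):
        r=manip.look_for(c,n); print(c,n,[(np.round(x["at"],3).tolist(),round(x["confidence"],2)) for x in r[:3]])
    k=manip.get_calibration(c); print(np.round(k["camera_matrix"],1).tolist(),k["k1"],np.round(-k["R"].T@k["t"],3))
print(manip.current_time())
E
```

```text
pics
scene level_mid [([0.413, -0.374, 0.034], 0.92), ([0.502, -0.231, 0.035], 0.61), ([0.214, -0.319, 0.033], 0.58)]
scene case [([0.525, 0.166, 0.04], 0.96)]
scene lid [([0.667, 0.119, 0.213], 0.6)]
scene shoe [([0.511, 0.231, 0.045], 0.6), ([0.523, 0.165, 0.044], 0.4)]
scene paint_can [([0.816, -0.065, 0.108], 0.7)]
scene tin [([0.722, 0.381, 0.121], 0.91)]
scene cup [([0.655, -0.377, 0.05], 0.95)]
scene jar [([0.583, -0.458, 0.097], 0.73)]
[[404.1, 0.0, 329.4], [0.0, 404.1, 198.7], [0.0, 0.0, 1.0]] 0.0032761912076795614 [ 1.043 -0.403  1.054]
top level_mid [([0.398, -0.376, 0.038], 0.88), ([0.217, -0.33, 0.034], 0.71), ([0.486, -0.233, 0.032], 0.58)]
top case []
top lid [([0.636, 0.151, 0.153], 0.89)]
top shoe [([0.785, -0.053, 0.105], 0.54)]
top paint_can [([0.594, 0.16, 0.07], 0.29)]
top tin [([0.695, 0.401, 0.141], 0.66)]
top cup [([0.676, -0.383, 0.046], 0.89)]
top jar [([0.556, -0.455, 0.099], 0.79)]
[[493.7, 0.0, 318.5], [0.0, 493.7, 200.8], [0.0, 0.0, 1.0]] -0.1066577423535686 [ 0.153 -0.051  1.689]
0.9
```

View pics/scene0.png

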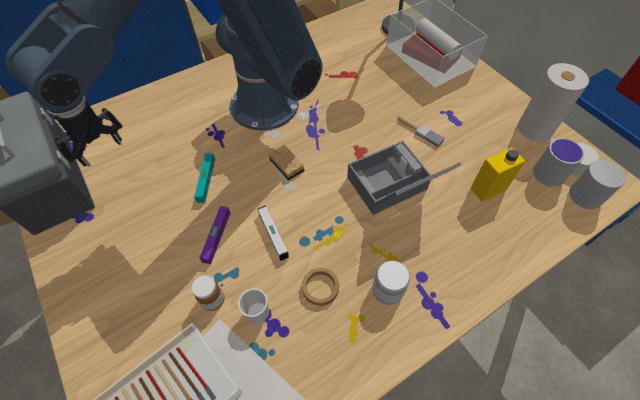

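View pics/top0.png

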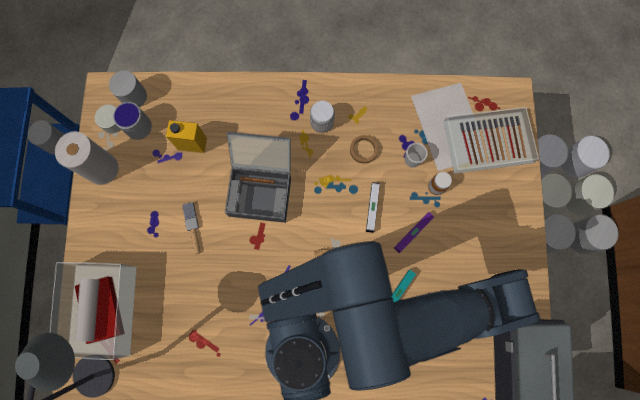

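The scene picture shows three bars: turquoise (205,177), purple (215,235) and aluminium with a dark vial (272,232), which is at (373,207) in the top view. Only the aluminium one fits the description; its position is about (0.49,-0.23). The case is at (388,180), with its hinge towards +x and its lid leaning back. Next I'll get both poses from the point clouds.

```bash
cat > h.py <<'E'
from bench import manip
import numpy as np, cv2
def cloud(d,k):
    K=k["camera_matrix"]; v,u=np.mgrid[0:d.shape[0],0:d.shape[1]]
    pd=np.stack([(u-K[0,2])/K[0,0],(v-K[1,2])/K[1,1]],-1).reshape(-1,1,2).astype(float)
    xy=cv2.undistortPoints(pd,np.eye(3),np.array([k["k1"],0,0,0.])).reshape(*d.shape,2)
    c=np.dstack([xy*d[...,None],d])
    P=(c-np.asarray(k["t"]))@np.asarray(k["R"])
    P[d<=0]=np.nan
    return P
def sel(P,x,y,z): return (P[...,0]>x[0])&(P[...,0]<x[1])&(P[...,1]>y[0])&(P[...,1]<y[1])&(P[...,2]>z[0])&(P[...,2]<z[1])
def rect(Q):
    (c,s,a)=cv2.minAreaRect(Q[:,:2].astype(np.float32)*1000); return np.round(c,1),np.round(s,1),round(a,1)
E
python3 - <<'E'
from h import *
for c in ("scene","top"):
    f=np.load(f"pics/{c}0.npz"); P=cloud(f["d"],manip.get_calibration(c))
    b=P[sel(P,(.3,.45),(-.15,.0),(-.02,.02))]; print(c,"bench z",np.nanmedian(b[:,2]),b[:,2].std())
    L=P[sel(P,(.4,.6),(-.31,-.15),(.026,.045))]; print("level",len(L),rect(L),np.median(L[:,2]))
    R=P[sel(P,(.4,.62),(.04,.32),(.066,.08))]; print("rim",len(R),rect(R),np.median(R[:,2]))
    D=P[sel(P,(.6,.75),(.0,.3),(.09,.26))]; print("lid",len(D),rect(D), D.max(0))
    im=f["p"]; u0,v0=(225,190) if c=="scene" else (330,160)
    if c=="scene": A=cv2.resize(im[v0:v0+100,u0:u0+100],(400,400))
    else: B=cv2.resize(im[v0:v0+100,u0:u0+100],(400,400))
cv2.imwrite("pics/crop.png",np.hstack([A,B])[:,:,::-1])
k=manip.get_calibration("wrist"); print("cam in tool",manip.current_tcp_rot().T@(-k["R"].T@k["t"]-manip.current_ee_pos()), (k["R"]@manip.current_tcp_rot()).round(2).tolist(),k["camera_matrix"][0])
print(manip.current_tcp_rot().round(2).tolist())
E
```

```text
scene bench z 0.0006736948995560987 0.003029015384794671
level 502 (array([ 489.9, -232.8]), array([ 26.9, 173.1]), 83.2) 0.03429785097655858
rim 685 (array([528. , 159.9]), array([203.7, 174.7]), 84.6) 0.07109717935988297
lid 335 (array([646.6, 148.6]), array([204.3,  67.7]), 84.3) [0.68752902 0.24799426 0.22038535]
top bench z 0.0008900754674573965 0.003967614109440236
level 383 (array([ 490.4, -233. ]), array([ 26.9, 171.9]), 83.1) 0.03473386724856414
rim 717 (array([529.3, 160. ]), array([204.4, 174.2]), 85.1) 0.07247042053615164
lid 1938 (array([643.8, 149.5]), array([204.7,  75.8]), 86.6) [0.68641925 0.25299182 0.22567661]
cam in tool [ 0.06848356 -0.00054857 -0.18080304] [[0.0, 1.0, 0.0], [-0.96, 0.0, -0.27], [-0.27, -0.0, 0.96]] [294.96589721   0.         322.11199003]
[[0.95, 0.31, 0.0], [0.31, -0.95, -0.0], [0.0, 0.0, -1.0]]
```

View pics/crop.png

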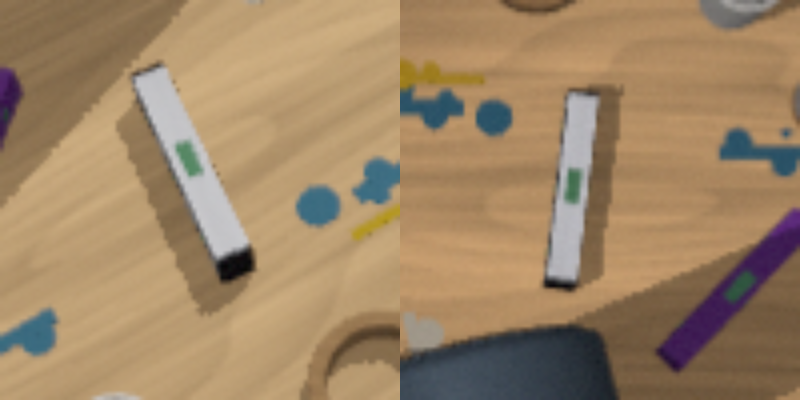

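The crop confirms the target is the aluminium bar with the dark ends and green vial. The two clouds agree within 2 mm: level centre (0.490,-0.233), axis -6.8°, and case yaw about -5°. I'll look at the case with the wrist camera, then go to the level.

```bash
cat >> h.py <<'E'
def Rdown(phi,tilt=0.):
    """tool x at heading phi, pointing down, then +x side lowered by tilt (rad) about the tool's own y"""
    c,s=np.cos(phi),np.sin(phi)
    R=np.array([[c,s,0],[s,-c,0],[0,0,-1.]])
    a=tilt; return R@np.array([[np.cos(a),0,-np.sin(a)],[0,1,0],[np.sin(a),0,np.cos(a)]])
def snap(c,name):
    k=manip.get_calibration(c); p,d=manip.grab_frame(c); np.savez(f"pics/{name}.npz",p=p,d=d)
    cv2.imwrite(f"pics/{name}.png",p[:,:,::-1]); return p,d,cloud(d,k)
E
python3 - <<'E'
from h import *
print(Rdown(0,.4).round(2).tolist())
manip.move_ptp([.53,.155,.30],Rdown(np.radians(84.8))); print(manip.current_time(),manip.current_qpos().round(2))
p,d,P=snap("wrist","case1")
for n in ("shoe_face","lip_edge","lid_edge","rest_low","end_wall"):
    r=manip.look_for("wrist",n); print(n,[(np.round(x["at"],3).tolist(),round(x["confidence"],2)) for x in r[:3]])
psi=np.radians(-5.2);c0=np.array([.521,.160]); Rz=np.array([[np.cos(psi),-np.sin(psi)],[np.sin(psi),np.cos(psi)]])
Q=P.copy(); Q[...,:2]=(P[...,:2]-c0)@Rz
np.save("pics/Q1.npy",Q)
R=P[sel(Q,(-.1,.1),(-.12,.12),(.066,.078))]; print("rim",len(R),rect(R),np.median(R[:,2]))
# edges in approx case frame
m=sel(Q,(-.1,.05),(-.12,.12),(.064,.080)); q=Q[m]*1000
for lo,hi in ((-60,-20),(-20,20),(20,60)):
    t=q[(q[:,1]>lo)&(q[:,1]<hi)&(q[:,0]<-60)]; print("front wall x at y",lo,hi,np.percentile(t[:,0],[3,50,97]).round(1))
for lo,hi in ((-70,-40),(-40,0),(0,30)):
    t=q[(q[:,0]>lo)&(q[:,0]<hi)]; a=t[t[:,1]<-80][:,1]; b=t[t[:,1]>50][:,1]; print("end walls",lo,hi,np.percentile(a,[3,97]).round(1),np.percentile(b,[3,97]).round(1))
E
```

```text
[[0.92, 0.0, -0.39], [0.0, -1.0, 0.0], [-0.39, 0.0, -0.92]]
3.6333 [ 0.2   0.27  1.5  -0.    1.37  0.29]
shoe_face [([0.508, 0.227, 0.056], 0.57)]
lip_edge [([0.621, 0.166, 0.094], 0.94)]
lid_edge [([0.649, 0.166, 0.168], 0.81)]
rest_low [([0.614, 0.165, 0.094], 0.73)]
end_wall [([0.61, 0.162, 0.094], 0.73)]
rim 4490 (array([523.2, 160.9]), array([201. , 164.2]), 84.7) 0.07049311337448187
front wall x at y -60 -20 [-79.2 -75.8 -73.6]
front wall x at y -20 20 [-79.3 -76.1 -73.6]
front wall x at y 20 60 [-79.5 -75.8 -73.7]
end walls -70 -40 [-98.3 -93.1] [ 70.2 100.2]
end walls -40 0 [-98.3 -93. ] [ 70.2 100.3]
end walls 0 30 [-98.2 -93.3] [ 70.2 101.4]
```

View pics/case1.png

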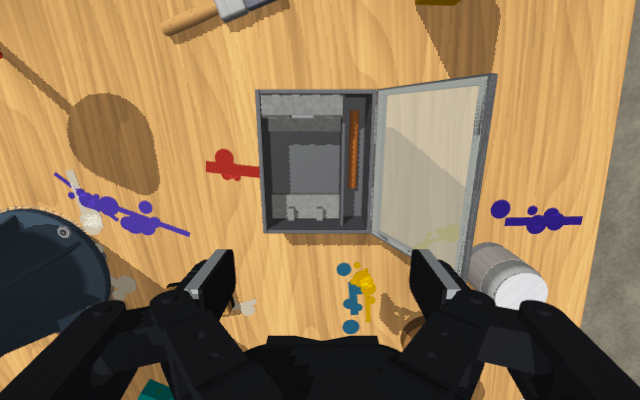

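The wrist picture shows the case at (260-375, 90-235), with the lip at the top (300,103), the guides at (291,213) and (320,213), the lid to the right and the paint can at (515,280). The walls and lip put the case origin at (0.5216,0.1612), yaw -5.2°. Now the grasp.

```bash
cat >> h.py <<'E'
PSI=np.radians(-5.2); C0=np.array([.5216,.1612,0.])
RC=np.array([[np.cos(PSI),-np.sin(PSI),0],[np.sin(PSI),np.cos(PSI),0],[0,0,1]])
W=lambda v: C0+RC@(np.asarray(v,float)/1000)      # case mm -> world
E
python3 - <<'E'
from h import *
ph=np.radians(-6.85); u=np.array([np.cos(ph),np.sin(ph),0]); g=np.array([.4902,-.2329,0])-.020*u
manip.set_gripper(.62,60)
manip.move_ptp(g+[0,0,.09],Rdown(ph))
p,d,P=snap("wrist","lev1")
L=P[sel(P,(.38,.6),(-.31,-.15),(.026,.040))]; print("level",len(L),rect(L),np.median(L[:,2]))
manip.move_l(g+[0,0,.004]); print(manip.current_force().round(1))
manip.set_gripper(0.0,60); print(manip.current_grip_width(),manip.current_grip_force(),manip.current_force().round(1))
manip.move_l(g+[0,0,.15],max_speed=.2); print(manip.current_grip_width(),manip.current_force().round(1),manip.current_time())
p,d,P=snap("wrist","lev2")
T=(P-manip.current_ee_pos())@manip.current_tcp_rot(); m=sel(T,(-.1,.13),(-.016,.016),(-.045,-.01)); q=T[m&(T[...,0]>.035)]*1000
print(len(q),np.percentile(q[:,0],[1,99]).round(1),np.polyfit(q[:,0],q[:,2],1).round(3),np.median(q[:,1]))
E
```

```text
level 6456 (array([ 487. , -232.7]), array([ 26.5, 170.8]), 82.8) 0.033605919039002605
[-0.6 -0.6 -0.8]
-0.0015355007309956344 0.0 [-0.2  0.2 -0.3]
-0.0030021243929932084 [-0.6  0.4  0.4] 8.1917Traceback (most recent call last):
  File "<stdin>", line 12, in <module>
    return _quantile_unchecked(
        a, q, axis, out, overwrite_input, method, keepdims, weights)
    return _ureduce(a,
                    func=_quantile_ureduce_func,
    ...<5 lines>...
                    overwrite_input=overwrite_input,
                    method=method)
    r = func(a, **kwargs)
    result = _quantile(arr,
                       quantiles=q,
    ...<2 lines>...
                       out=out,
                       weights=wgt)
    slices_having_nans = np.isnan(arr[-1, ...])
                                  ~~~^^^^^^^^^
IndexError: index -1 is out of bounds for axis 0 with size 0
```

View pics/lev2.png

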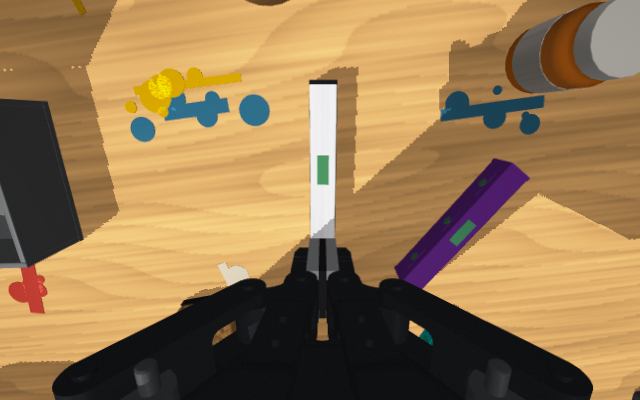

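The gripper is shut and empty, and the level is still lying at (322,82)-(322,250). I'll check where the arm actually is and where the level lies.

Run:
```python
from h import *
print(manip.current_ee_pos(),manip.current_tcp_rot().round(3).tolist(),manip.current_qpos().round(3))
f=np.load("pics/lev2.npz"); P=cloud(f["d"],manip.get_calibration("wrist"))
L=P[sel(P,(.38,.6),(-.27,-.20),(.026,.040))]; print("level",len(L),rect(L),np.median(L[:,2]))
print("pose vial px",P[170,322],P[90,322],P[235,322], "finger",P[262,322],P[255,305],P[255,340])
p,d,P=snap("scene","s2"); L=P[sel(P,(.3,.6),(-.31,-.15),(.026,.045))]; print("level scene",len(L),rect(L))
cv2.imwrite("pics/s2c.png",cv2.resize(p[120:300,140:380],(720,540))[:,:,::-1])
```

```text
[ 0.46967737 -0.23014098  0.14870408] [[0.993, -0.119, -0.002], [-0.119, -0.993, 0.001], [-0.002, -0.001, -1.0]] [-0.545  0.355  1.765 -0.     1.024  1.146]
level 4063 (array([ 492.5, -233.4]), array([ 26.3, 158.9]), 83.2) 0.033302895019824516
pose vial px [ 0.48688834 -0.2317052   0.03340828] [ 0.5625146  -0.24075174  0.03368698] [ 0.41628028 -0.22325784  0.03258538] finger [ 0.47968627 -0.23115298  0.21698011] [ 0.47708687 -0.22277645  0.20316916] [ 0.47470391 -0.23910628  0.20227889]
level scene 503 (array([ 456.5, -241.1]), array([239.7,  83.5]), 13.6)
```

View pics/s2c.png

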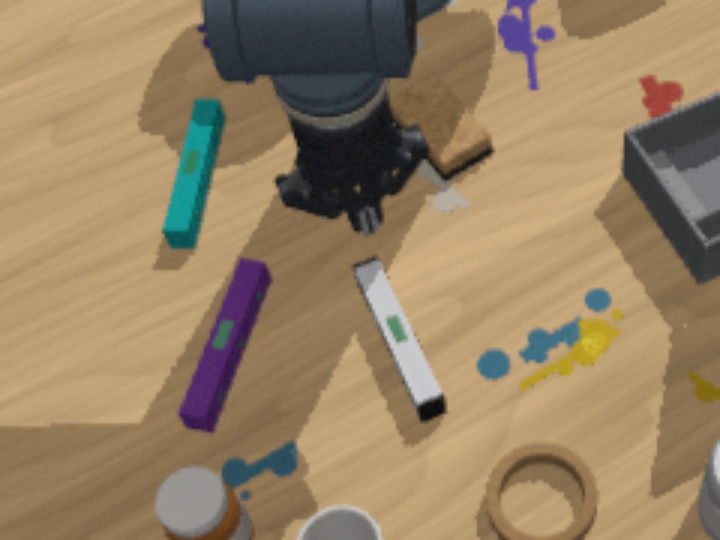

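The level hasn't moved, so the fingers must have closed above it. I'll go down again and read the height and grip at each step.

Run:
```python
from h import *
ph=np.radians(-6.85); u=np.array([np.cos(ph),np.sin(ph),0]); g=np.array([.4890,-.2326,0])-.020*u
k=manip.get_calibration("scene"); pr=lambda X: cv2.projectPoints(np.array([X]),cv2.Rodrigues(k["R"])[0],np.array(k["t"]),np.array(k["camera_matrix"]),np.array([k["k1"],0,0,0.]))[0].ravel().round(0)
print("tip px",pr(manip.current_ee_pos()))
manip.set_gripper(.62,60); print(manip.current_grip_width())
manip.move_l(g+[0,0,.004],Rdown(ph),max_speed=.25); print(manip.current_ee_pos().round(4),manip.current_force().round(1),manip.current_grip_width(),manip.current_time())
p,d,P=snap("scene","s3"); cv2.imwrite("pics/s3c.png",cv2.resize(p[150:270,200:360],(800,600),interpolation=cv2.INTER_CUBIC)[:,:,::-1])
print(pr(manip.current_ee_pos()))
```

```text
tip px [264. 203.]
0.6234994761350331
[ 0.4698 -0.2306  0.005 ] [-0.1 -0.2 -0.3] 0.6149755291023158 9.575
[270. 229.]
```

View pics/s3c.png

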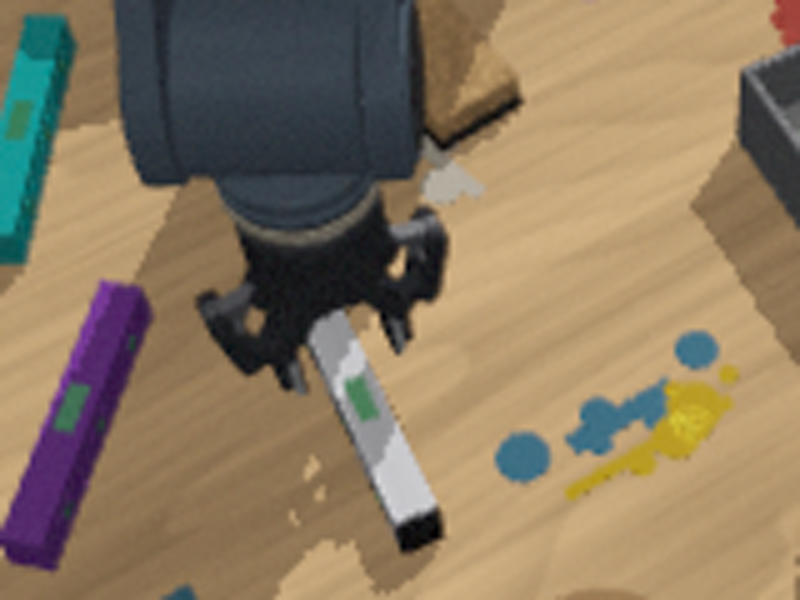

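The fingers straddle the bar correctly, with tips at (295,385) and (400,345) in the crop. I'll close in steps and watch.

Run:
```python
from h import *
r=lambda: print(round(float(manip.current_grip_width()),3),manip.current_grip_force(),manip.current_force().round(1),manip.current_ee_pos().round(4),manip.current_time())
for o in (.42,.34,.28):
    manip.set_gripper(o,60); r()
p,d,P=snap("scene","s4"); cv2.imwrite("pics/s4c.png",cv2.resize(p[150:270,200:360],(800,600),interpolation=cv2.INTER_CUBIC)[:,:,::-1])
```

```text
0.421 0.0 [ 0.5 -0.3  0.2] [ 0.4695 -0.2304  0.0047] 9.9333
0.339 0.0 [ 0.3 -0.8 -0.8] [ 0.4691 -0.2302  0.0041] 10.175
0.281 0.0 [ 0.5  0.4 -0.3] [ 0.4691 -0.2302  0.0039] 10.4
```

Run:
```python
from h import *
r=lambda: print(round(float(manip.current_grip_width()),3),manip.current_grip_force(),manip.current_force().round(1),manip.current_ee_pos().round(4),manip.current_time())
for o in (.2,.1):
    manip.set_gripper(o,60); r()
    if manip.current_grip_force()>5: break
p,d,P=snap("scene","s4"); L=P[sel(P,(.50,.6),(-.31,-.15),(.026,.045))]; print(rect(L))
p2=cv2.resize(p[180:250,230:310],(800,600),interpolation=cv2.INTER_CUBIC)[:,:,::-1]; cv2.imwrite("pics/s4c.png",p2)
```

```text
0.203 0.0 [-0.2 -0.4  0.6] [ 0.4692 -0.2302  0.004 ] 10.6917
0.102 0.0 [ 0.3  0.1 -0.3] [ 0.4691 -0.2302  0.004 ] 10.9417
(array([ 538.5, -238.5]), array([25.9, 76.7]), 82.4)
```

View pics/s4c.png

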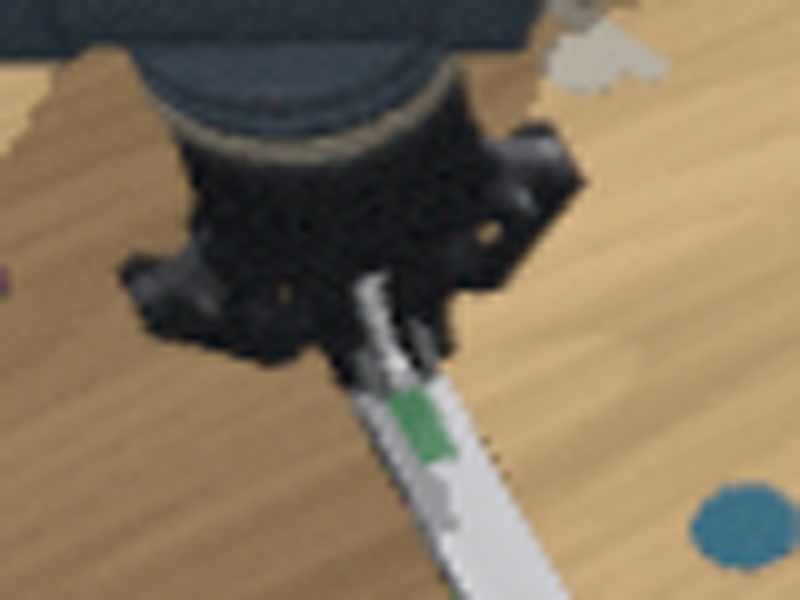

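The fingers are closing above the bar: the dark tips at crop (385,385) are drawn over the aluminium. They end higher than the reported TCP. I'll measure the real tip in the earlier scene cloud, s2, where the TCP read z=0.1487 with the gripper shut.

Run:
```python
from h import *
k=manip.get_calibration("scene")
for n,t in (("s2",[.4697,-.2301,.1487]),("s3",[.4698,-.2306,.005]),("s4",[.4691,-.2302,.004])):
    P=cloud(np.load(f"pics/{n}.npz")["d"],k); q=P-np.array(t); m=sel(q,(-.03,.03),(-.05,.05),(-.03,.09))&(P[...,2]>.04); z=np.sort(q[m][:,2])
    print(n,len(z),z[:12].round(3), q[m][np.argsort(q[m][:,2])[:4]].round(3).tolist())
f=np.load("pics/lev2.npz")["d"]; print(f[240:300:6,316].round(3),f[240:300:6,329].round(3))
print(manip.current_qpos())
```

```text
s2 147 [0.043 0.043 0.046 0.047 0.048 0.048 0.048 0.049 0.049 0.05  0.05  0.05 ] [[0.011, 0.003, 0.043], [0.013, 0.005, 0.043], [0.012, -0.005, 0.046], [0.01, 0.007, 0.047]]
s3 82 [0.043 0.043 0.045 0.045 0.047 0.048 0.05  0.05  0.051 0.052 0.053 0.053] [[0.008, 0.027, 0.043], [-0.007, 0.028, 0.043], [0.015, 0.029, 0.045], [0.002, 0.027, 0.045]]
s4 104 [0.037 0.041 0.042 0.045 0.046 0.046 0.046 0.048 0.048 0.048 0.048 0.049] [[0.026, 0.006, 0.037], [0.01, -0.011, 0.041], [0.012, 0.004, 0.042], [0.008, 0.013, 0.045]]
[0.145 0.14  0.133 0.127 0.122 0.118 0.111 0.106 0.106 0.106] [0.147 0.14  0.133 0.127 0.123 0.117 0.11  0.106 0.107 0.106]
[-5.45304765e-01  5.79173163e-01  1.85440196e+00 -1.59663709e-05
  7.08069570e-01  1.14506160e+00]
```

Run:
```python
from h import *
P=None
manip.move_l(manip.current_ee_pos()+[0,0,.06],max_speed=.25)   # clear of the bar
manip.set_gripper(0.32,60)
p,d,P=snap("wrist","w5"); T=(P-manip.current_ee_pos())@manip.current_tcp_rot()
m=sel(T,(-.02,.03),(-.04,.04),(-.15,-.01)); q=T[m]; o=np.argsort(-q[:,2]); print((q[o[:400:40]]*1000).round(1).tolist())
print(np.histogram(q[:,2]*1000,bins=np.arange(-110,0,6)))
print(np.histogram(q[q[:,2]>-.06][:,1]*1000,bins=np.arange(-40,41,4)))
```

```text
[[7.1, 13.7, -38.6], [9.8, 14.9, -42.4], [9.7, 16.3, -43.3], [-12.2, 13.7, -44.5], [7.3, -13.7, -45.2], [9.8, -15.6, -46.0], [10.1, -18.9, -46.8], [10.0, 19.2, -47.6], [2.2, 13.5, -48.2], [10.0, -17.7, -49.0]]
(array([1148, 1100, 3693, 1563, 1068,  837,  403,  512,  440,  397,  315,
        104,    0,    0,    0,    0,    0,    0]), array([-110, -104,  -98,  -92,  -86,  -80,  -74,  -68,  -62,  -56,  -50,
        -44,  -38,  -32,  -26,  -20,  -14,   -8,   -2]))
(array([  0,   0,   0,  97,  77, 128, 247,   0,   0,   0,   0,   0,   0,
       257, 128,  81,  92,   0,   0,   0]), array([-40, -36, -32, -28, -24, -20, -16, -12,  -8,  -4,   0,   4,   8,
        12,  16,  20,  24,  28,  32,  36,  40]))
```

The depth shows the pads at ±13.6 mm for 0.32, so the opening reads true. The tips, though, lie about 41 mm behind the reported TCP. I'll allow for that: down with force checks, grip, lift.

Run:
```python
from h import *
ph=np.radians(-6.85); u=np.array([np.cos(ph),np.sin(ph),0]); g=np.array([.4890,-.2327,0])-.020*u
manip.set_gripper(.6,60)
manip.move_l(g+[0,0,-.028],Rdown(ph),max_speed=.2); print(manip.current_force().round(1))
f0=manip.current_force()[2]
for z in (-.031,-.034,-.037):
    manip.move_l(g+[0,0,z],max_speed=.05); f=manip.current_force()[2]; print(z,f)
    if f-f0>3: break
manip.set_gripper(0.,60); zc=manip.current_ee_pos()[2]; print("grip",manip.current_grip_width(),manip.current_grip_force(),"zc",zc,manip.current_force().round(1))
manip.move_l(g+[0,0,.12],max_speed=.25); print(manip.current_grip_width(),manip.current_grip_force(),manip.current_force().round(1),manip.current_time())
p,d,P=snap("wrist","lev6"); T=(P-manip.current_ee_pos())@manip.current_tcp_rot(); 
q=T[sel(T,(.03,.14),(-.02,.02),(-.09,-.05))]*1000
print(len(q),np.percentile(q[:,0],[1,99]).round(1),np.polyfit(q[:,0],q[:,2],1).round(3),np.median(q[:,1]).round(1), np.polyfit(q[:,0],q[:,1],1).round(3))
```

```text
[ 0.2 -0.1 -0.6]
-0.031 0.1019969779544955
-0.034 -0.0005736266754899667
-0.037 -0.3835765616417163
grip 0.2924853687151898 59.50409531593323 zc -0.03680807850962105 [-0.4  0.7  2.5]
0.29598434739374274 59.04125690460205 [-0.3  0.8 -2.6] 14.5917
15166 [ 31.  103.3] [-1.0000e-03 -7.0787e+01] 0.1 [-0.002  0.229]
```

The bar is gripped straight: width about 25 mm, 59 N, far end 105 mm ahead in the tool frame. Next: tilt, insert, push and lower.

```bash
cat >> h.py <<'E'
O=np.array([.0195,0,-.0538])
def pose(yT,zb,deg,x=-19.):
    """TCP pose for the level's upper +y corner at y=yT, lower +y corner at height zb, tilt deg (case mm)"""
    a=np.radians(deg); c,s=np.cos(a),np.sin(a)
    ctr=[x, yT-(85*c+17*s), zb+34*c-(-85*s+17*c)]
    R=Rdown(PSI+np.pi/2,a); return W(ctr)-R@O, R
E
python3 - <<'E'
from h import *
assert all(manip.inverse_kinematics(*pose(*w)) is not None for w in ((57,110,25),(57,21,25),(84,21,25),(84,19,0)))
st=lambda n: print(n,(RC.T@manip.current_force()).round(1),manip.current_ft_torque().round(2),round(manip.current_grip_force(),1),round(manip.current_time(),1))
manip.move_ptp(*pose(57,100,25)); st("hover")
p,d,P=snap("wrist","ins1")
manip.move_l(pose(57,40,25)[0],max_speed=.12); st("40")
manip.move_l(pose(57,21,25)[0],max_speed=.06); st("21")
f=RC.T@manip.current_force()
if abs(f[2]+2.5)<4:
    for y in (64,70,77,84):
        manip.move_l(pose(y,21,25)[0],max_speed=.05); st(y)
p,d,P=snap("scene","ins2"); cv2.imwrite("pics/ins2c.png",cv2.resize(p[100:250,300:500],(800,600),interpolation=cv2.INTER_CUBIC)[:,:,::-1])
E
```

```text
hover [-0.2 -0.2 -1.6] [ 0.27 -0.01  0.08] 58.9 16.0
40 [ 0.1 -0.1 -1.5] [ 0.32 -0.07 -0.03] 58.9 16.7
21 [-0.8  1.3 -2.3] [0.3  0.03 0.01] 58.9 17.1
64 [ 0.5 -0.8 -1.8] [ 0.28 -0.07 -0.03] 59.0 17.4
70 [-0.5 -2.5 -1.7] [-0.09  0.   -0.01] 59.0 17.7
77 [-0.2 -3.5  0.5] [-0.31 -0.02  0.01] 59.0 18.0
84 [ 0.1 -5.2  0.5] [-0.49 -0.07 -0.05] 59.0 18.3
```

View pics/ins2c.png

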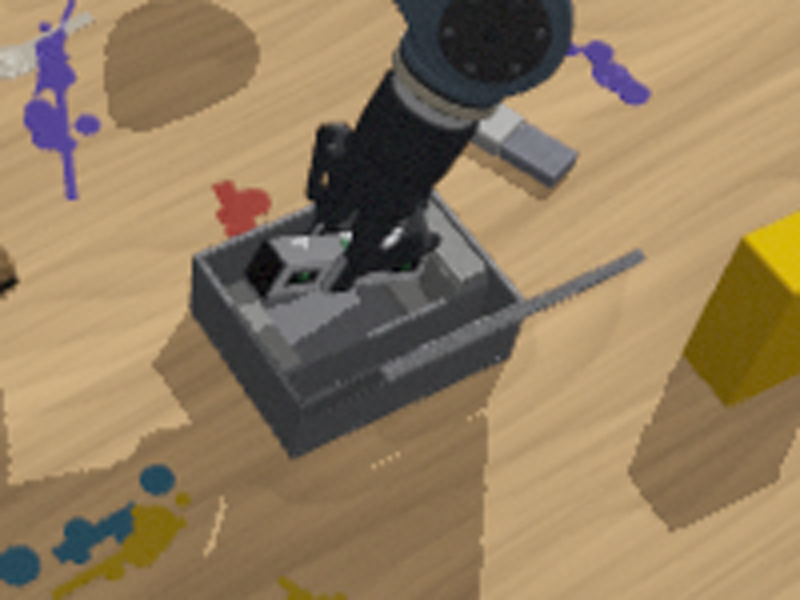

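The picture shows the tilted bar with its +y end under the lip and its high end at crop (265,265), just inside the end wall. The 5.2 N at y=84 matches the spring at about 19 mm. Now I'll lower it.

Run:
```python
from h import *
st=lambda n: print(n,(RC.T@manip.current_force()).round(1),manip.current_ft_torque().round(2),round(manip.current_grip_force(),1),round(manip.current_time(),1))
ok=True
for a in (20,15,10,5,2,0):
    p,R=pose(84,19.5+1.5*a/25,a); manip.move_l(p,R,max_speed=.06); st(a)
    if np.abs(manip.current_force()).max()>12: ok=False; print("STOP"); break
if ok:
    manip.move_l(pose(76,19.,0)[0],max_speed=.05); st("back")
    manip.move_l(pose(76,18.2,0)[0],max_speed=.03); st("down")
```

```text
20 [-0.1 -4.2 -2.7] [-0.61 -0.06 -0.03] 59.3 18.6
15 [ 0.  -5.4 -2.1] [-0.63  0.03  0.01] 59.4 19.0
10 [-1.1 -4.7 -1.9] [-0.74  0.1   0.08] 59.6 19.3
5 [-0.9 -4.3 -2. ] [-0.62  0.15  0.07] 59.7 19.6
2 [-0.3 -4.9 -0.5] [-0.58  0.17  0.1 ] 59.9 19.9
0 [-1.1 -5.  -0.8] [-0.62  0.26  0.09] 60.0 20.1
back [ 0.2 -3.6 -0.1] [-0.51  0.13  0.08] 59.9 20.4
down [-0.1 -3.4 -0.4] [-0.43 -0.01 -0.01] 59.9 20.7
```

Run:
```python
from h import *
st=lambda n: print(n,(RC.T@manip.current_force()).round(1),manip.current_ee_pos().round(4),round(manip.current_time(),1))
manip.set_gripper(.56,60); st("open"); 
p=manip.current_ee_pos(); manip.move_l(p+[0,0,.12],max_speed=.25); st("up")
_,d,P=snap("wrist","in3"); Q=(P-C0)@RC*1000
q=Q[sel(Q,(-30,-8),(-94,60),(40,62))]; print(len(q),"top z slope",np.polyfit(q[:,1],q[:,2],1).round(3),"y",np.percentile(q[:,1],[1,99]).round(1))
for a,b in ((-90,-70),(-40,-10),(20,60)):
    t=Q[sel(Q,(-50,15),(a,b),(44,60))]; print(a,np.percentile(t[:,0],[2,98]).round(1),np.median(t[:,2]).round(1))
_,d,P=snap("top","in3t"); Q=(P-C0)@RC*1000; q=Q[sel(Q,(-30,-8),(-85,60),(40,80))]; print(len(q),np.median(q[:,2]),q[:,2].max())
```

```text
open [5.4 1.1 2.2] [ 0.5013  0.1349 -0.018 ] 21.0
up [-0.3  0.4 -0.5] [0.5006 0.1349 0.1013] 21.7
5102 top z slope [ 0.    51.649] y [-92.1  58.6]
-90 [-31.8  -6.7] 51.5
-40 [-31.9  -6.8] 51.7
20 [-31.7  -7. ] 51.6
21 53.660634271175155 62.69502520484081
```

The bar lies flat: top at 51.6 mm with zero slope, x -32 to -7. Now the light press with shut fingers.

Run:
```python
from h import *
manip.set_gripper(0.,20)
R=Rdown(PSI+np.pi/2)
for y in (-55,5):
    xy=W([-19,y,0]); manip.move_l(xy+[0,0,.04],R,max_speed=.25); manip.dwell(.1); f0=manip.current_force()[2]; z=.022
    manip.move_l(xy+[0,0,z],max_speed=.12)
    while z>-.006:
        f=manip.current_force()[2]-f0
        if f>4: break
        z-=.0015; manip.move_l(xy+[0,0,z],max_speed=.03)
    manip.dwell(.3); print("press",y,z,manip.current_force()[2]-f0,manip.current_ee_pos()[2],manip.current_time())
    manip.move_l(xy+[0,0,.04],max_speed=.2)
manip.move_l(W([-19,5,200]),max_speed=.3)
_,d,P=snap("scene","s7"); Q=(P-C0)@RC*1000; np.save("pics/Qs7.npy",Q)
q=Q[sel(Q,(85,170),(-60,60),(110,260))]; print("lid fit",len(q),np.polyfit(q[:,2],q[:,0],1),q[:,2].max(),q[:,0].max())
q=Q[sel(Q,(-30,-8),(-90,60),(40,80))];print("level",len(q),np.median(q[:,2]))
```

```text
press -55 0.012999999999999994 8.329877641732505 0.013461690759692342 24.9083
press 5 0.012999999999999994 6.829511977259616 0.013478115419618006 27.7833
lid fit 153 [ 0.41316084 65.24542515] 220.43321489367005 159.70501685471677
level 264 52.96646918218255
```

The press met firm resistance at about 52 mm at both spots with 7-8 N, and the lid fits 1.96 rad. Now I'll hook the lid edge from behind with shut fingers and swing it over along its arc.

Run:
```python
from h import *
R=Rdown(PSI+np.pi/2); HX=15.; tip=lambda x,z: W([x,0,z-38.5])
fc=lambda: (RC.T@manip.current_force()).round(1)
pts=[tip(80+145*-np.cos(t)+8*np.sin(t)+HX,72.5+145*np.sin(t)+8*np.cos(t)) for t in np.arange(1.9,.14,-.1)]
assert all(manip.inverse_kinematics(p,R) is not None for p in pts+[tip(175,275),tip(175,200)])
manip.move_l(tip(60,275),R,max_speed=.3)
manip.move_l(tip(175,275),R,max_speed=.3)
manip.move_l(tip(175,202),R,max_speed=.2); print(fc(),manip.current_time())
f0=fc()
if np.abs(f0).max()<4:
    for t,p in zip(np.arange(1.9,.14,-.1),pts):
        manip.move_l(p,max_speed=.08); f=fc(); print(round(t,2),f,end=" ")
        if np.abs(f-f0).max()>20: print("STOP"); break
print(manip.current_time())
_,d,P=snap("top","s8"); Q=(P-C0)@RC*1000
q=Q[sel(Q,(-110,70),(40,98),(74,240))]; print("lid",len(q),np.polyfit(q[:,0],q[:,2],1).round(3))
```

```text
[ 1.  -0.   0.4] 30.2917
1.9 [5.3 0.3 8.9] 1.8 [ 4.2 -1.   6.1] 1.7 [ 1.8 -0.8  1.1] 1.6 [0.7 0.1 0.8] 1.5 [ 0.2 -0.5  0.2] 1.4 [-0.3  0.3  0.2] 1.3 [ 1.  -0.3 -0.5] 1.2 [-0.2 -0.   0.4] 1.1 [-1.   0.4  0.5] 1.0 [ 0.9 -0.9  0.2] 0.9 [ 0.1  0.4 -0.3] 0.8 [0.  0.1 0.2] 0.7 [-0.5 -0.2  0.8] 0.6 [ 0.1  0.1 -0.3] 0.5 [-0.   0.   0.4] 0.4 [ 0.1 -0.1  0.3] 0.3 [-0.3 -0.5  0.3] 0.2 [ 0.3  0.7 -0.4] 36.4333
lid 1 [ 0.65  44.492]<stdin>:16: RankWarning: Polyfit may be poorly conditioned
```

The contact was lost early, and the lid did not follow. I'll see where it stands.

Run:
```python
from h import *
for n in ("s7","now"):
    if n=="now": snap("scene","now")
    P=cloud(np.load(f"pics/{n}.npz")["d"],manip.get_calibration("scene")); Q=(P-C0)@RC*1000
    for lo,hi in ((-100,-60),(60,100)):
        q=Q[sel(Q,(85,230),(lo,hi),(90,280))]; print(n,lo,len(q),"dx/dz",np.polyfit(q[:,2],q[:,0],1).round(3) if len(q)>5 else "", q.max(0).round(0) if len(q) else "")
        z=q[np.argsort(-q[:,2])[:5]]; print(z.round(0).tolist())
Pw=snap("wrist","w9")[2]; Q=(Pw-C0)@RC*1000
q=Q[sel(Q,(75,250),(-100,100),(90,280))]; print(len(q),[ (b,np.percentile(q[(q[:,2]>b)&(q[:,2]<b+15)][:,0],[5,50,95]).round(0).tolist()) for b in range(90,255,15) if ((q[:,2]>b)&(q[:,2]<b+15)).sum()>10])
print(manip.current_time())
p=cv2.imread("pics/now.png"); cv2.imwrite("pics/nowc.png",cv2.resize(p[100:250,300:500],(800,600),interpolation=cv2.INTER_CUBIC))
```

```text
s7 -100 56 dx/dz [ 0.463 54.421] [158. -61. 222.]
[[152.0, -77.0, 222.0], [154.0, -78.0, 220.0], [152.0, -94.0, 219.0], [153.0, -97.0, 219.0], [154.0, -95.0, 218.0]]
s7 60 55 dx/dz [ 0.433 60.741] [160.  98. 219.]
[[152.0, 90.0, 219.0], [154.0, 95.0, 218.0], [155.0, 82.0, 218.0], [151.0, 75.0, 218.0], [153.0, 93.0, 218.0]]
now -100 0 dx/dz  
[]
now 60 0 dx/dz  
[]
0 []
36.5833
```

View pics/nowc.png

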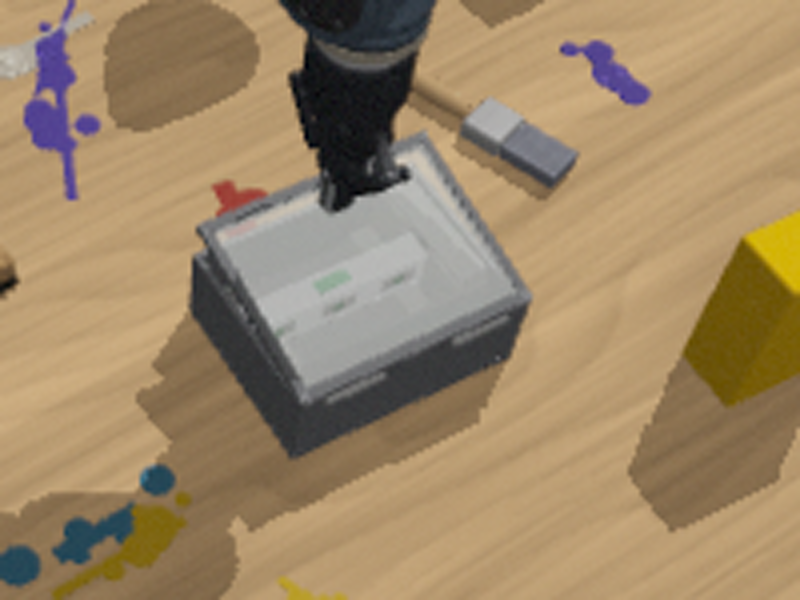

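My guess was wrong: the lid followed almost force-free and now stands about 0.2 rad above the rim, with its front edge at crop (210,225) just over the case wall. I'll press it down slowly.

Run:
```python
from h import *
tip=lambda t: W([80+145*-np.cos(t)+8*np.sin(t)+15,0,72.5+145*np.sin(t)+8*np.cos(t)-38.5])
f0=-0.; t=.2
while t>-.06:
    t-=.02; manip.move_l(tip(t),max_speed=.04); f=manip.current_force()[2]; print(round(t,2),round(f,1),end=" ")
    if f>9: break
manip.dwell(.3); print(manip.current_ee_pos()[2]+.0385,manip.current_force().round(1),manip.current_time())
manip.move_l(manip.current_ee_pos()+[0,0,.15],max_speed=.2)
manip.move_l(W([-150,0,230]),max_speed=.3)
for c in ("scene","top"):
    P=snap(c,"end"+c)[2]; Q=(P-C0)@RC*1000
    for a,b in ((-82,-70),(-60,-30),(60,78)):
        q=Q[sel(Q,(a,b),(-98,98),(60,150))]; print(c,a,len(q),np.percentile(q[:,2],[10,50,90]).round(1) if len(q) else "")
    for n in ("paint_can","tin","cup","jar"):
        r=manip.look_for(c,n); print(n,[(np.round(x["at"],3).tolist(),round(x["confidence"],2)) for x in r[:1]])
print(manip.current_time())
```

```text
0.18 -0.6 0.16 0.4 0.14 -0.5 0.12 0.9 0.1 0.4 0.08 -0.1 0.06 0.2 0.04 -1.0 0.02 -0.1 0.0 2.3 -0.02 39.6 0.08006974022006244 [-12.2  -2.8  39.9] 39.6333
scene -82 147 [79.2 81.4 83.9]
scene -60 481 [79.1 81.1 83.5]
scene 60 331 [79.3 81.8 84.2]
paint_can [([0.813, -0.066, 0.109], 0.91)]
tin [([0.728, 0.388, 0.12], 0.63)]
cup [([0.655, -0.376, 0.05], 0.71)]
jar [([0.585, -0.456, 0.1], 0.89)]
top -82 95 [67.5 79.6 87. ]
top -60 269 [76.8 81.8 86.6]
top 60 298 [76.9 81.5 86.1]
paint_can [([0.784, -0.054, 0.105], 0.82)]
tin [([0.698, 0.404, 0.143], 0.82)]
cup [([0.675, -0.382, 0.045], 0.66)]
jar [([0.556, -0.453, 0.098], 0.9)]
41.55
```

```bash
python3 -c "
from bench import manip
print(manip.sign_off())"
```

```text
the job is handed in; nothing more can be done
None
```

The spirit level is seated flat on both rests under spring load and press-checked at two spots with about 7–8 N. The lid is closed without slamming (a brief 40 N fingertip push once it was down), the paint can, tin, cup and jar stand where they were, and the job was handed in at about 42 s.

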